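# Nudge the slide plate onto its locating pins

### The job

The blue slide plate is lying crooked on top of the two brass locating pins of its grey base. Without picking it up, push it with the fingertips towards the black back rail, which squares it up, and nudge it sideways until both of its holes drop over the two pins and it lies flat on the base. Leave the dropper bottle, white cap, blue marker and little clear box around it where they are.

Things in the scene. Friction and masses are not known exactly. Their poses are not given: they have to be found in the camera images.
- slide_plate: loose blue plate, 90 (x) x 150 (y) x 6 mm, 0.24-0.39 kg, two slides on top (2 mm proud). Origin: centre of the underside, z up; seated, its axes match the base's. At the start, off to the left or right by 13-31 mm, it rests on both pin tops with its near long edge (x = -45 mm) down on the bed, sloping about 5 degrees. It slides at a few newtons; pressed hard on the rail it may tip up.
- pin_base: fixed grey base. Origin: on the cabinet top under the centre of the seated plate; x points to the rail (away from the robot), y left, z up. Bed: x -88 to +62, y -110 to +110 mm, its top 10 mm above the cabinet top. Black back rail along y: front face at x = +46 mm, top 26 mm above the cabinet top; the seated plate clears it by 1 mm.
- pin_left (a point): top centre of the left brass pin (base x +15, y +37 mm): 10 mm diameter, 6 mm tall above the bed, bevelled tip
- pin_right (a point): top centre of the right brass pin (base x +15, y -37 mm), the same size
- seat (a point): point on the bed's top face, midway along the base, where the centre of the plate's underside lies when it is seated
- hole_left (a point): centre, at the underside, of the plate's left hole (plate x +15, y +37 mm), 14 mm diameter, right through; goes over the left pin
- hole_right (a point): centre, at the underside, of the plate's right hole (plate x +15, y -37 mm), 14 mm diameter, right through; goes over the right pin
- dropper: loose brown dropper bottle with a black bulb, 38 mm diameter, 116 mm tall, standing behind the base at the left; origin at the centre of its foot; bystander
- white_cap: loose white screw cap, 61 mm diameter, 16 mm tall, right of the base; origin at the centre of its underside; bystander
- blue_marker: loose blue marker pen, 128 x 10 x 12 mm, lying at the right front; origin at the centre of its underside; bystander
- slip_box: loose clear cover-slip box, 28 x 28 x 25 mm, at the right rear; origin at the centre of its underside; bystander
Not all that is in view belongs to the job. There is more than one size of the slide_plate; the job needs the larger.

How it is judged (in metres and radians):
At the end, for the whole second after the job is handed in: both holes are over their own pins (within 4 mm of the pin axes), the plate lies flat on the bed (underside within 1.5 mm, tilt under 0.025 rad) and is at rest (horizontal distance between hole_left and pin_left below 0.004 m and horizontal distance between hole_right and pin_right below 0.004 m and z of slide_plate in the frame of seat below 0.0015 m and angle between slide_plate's own z axis and vertical below 0.025 rad and linear speed of slide_plate below 0.01 m/s); the robot touches nothing.
It fails at once if the slide plate is lifted or tipped up (centre of its underside over 15 mm above the bed, or tilted more than 0.3 rad) (z of slide_plate in the frame of seat above 0.015 m or angle between slide_plate's own z axis and vertical above 0.3 rad).
It fails at once if a bystander is moved more than 15 mm (distance of any of dropper, white_cap, blue_marker, slip_box from where it was at the start of the episode above 0.015 m).
It also fails if it takes over 58 s, if anything falls off the work surface, if the arm or the gripper's body presses on something with over 40 N, if the wrist force passes 120 N, or if a joint passes its speed limit or range.

### The arm

A 6-joint arm with a two-finger parallel gripper is mounted at the origin on a cart in front of the work surface, level with it; the furniture and walls round the work are solid. World frame = base frame: x ahead of the robot, y to its left, z up, the work surface at z = 0. Lengths are in m, angles in degrees, forces in N, time in s.
With the tool pointing down it reaches from about 0.4 to 0.825 m from the base axis. Payload 7 kg.
Tool frame: the origin (TCP) lies on the centre line of the jaws, within the pads' length; the fingertips stand 19 mm ahead of it and the grasp point (between the pads) is the TCP; z points along the fingers, y is the line along which they close (so a half turn about z gives the same grasp; the last joint's range is limited). The gripper opens to 88 mm and grips with 3 to 60 N. Pads are 19 mm wide; open, the fingers measure 130 mm over their backs; the gripper's body (78 mm by 193 mm) begins 47 mm behind the grasp point.
Start: joints at [16.507, 20.546, 0.682, 0, -70.136, -16.507], TCP at [0.675, -0, 0.246] pointing down, gripper open.
Joint ranges: [-176.03, 176.03], [-82.01, 121.73], [-58.28, 71.71], [-173.87, 95.51], [-174.79, -0.11], [-173.66, 173.66]. Speed limits (degrees/s): [136.94, 136.94, 172.46, 180, 180, 180].

### API

Orientations are given as [roll, pitch, yaw] about the fixed x, y, z axes, in that order (R = Rz(yaw) Ry(pitch) Rx(roll)).
In Python, from plant import * gives the robot as it stands. The module is installed in compiled form; this text tells all that it offers.
- The arm moves only by the tool play_rows, never from a script. Its argument "deltas" is a list of rows, each a list of 6 numbers: the shift along the world's x, y, z scaled (see below), then the turn, a rotation vector about the world's x, y, z scaled (see below). A call has 1 to 10 rows; each row shifts and turns the commanded pose from where the row before left it; what a row does not reach is not made up. The controller multiplies each number of a shift by 800 mm and each number of a turn by 180 degrees. A row lasts 1/10 s, in which the tool goes at most 50 mm and 8.59 degrees, less where a joint would pass 70% of its speed; a pose out of reach is approached as far as the arm can. A call with a number of a shift or a turn outside -1 to 1 is refused whole. A call with a gripper value outside its range is refused whole. "gripper" is the gripper command: -1 is shut, 1 is fully open, values between are in proportion, set as the call begins (left out, the last holds). The fingers move at their own pace and stop on an object; the grip force is fixed at half the most. Time passes only in rows, so rows that do not move let the fingers close. It gives the time, the measured TCP pose, the force, the opening and the grip force at its end, in the units of the state.
- get_obs(): the state, without advancing time (a new reading comes with each control period).
- snapshot(name): name is "scene" or "side" or "wrist"; returns (picture, depth): 480x640x3 uint8, blue, green, red; 480x640 float32, m along the optical axis (not along the pixel's ray), 0 where there is no reading.
- camera_model(name): a dict with "fx", "fy", "cx", "cy" (pixels), "k1" (the pictures are not rectified: a ray, as slopes to the right and down, at radius r is drawn at 1 + k1 r^2 times it, then the intrinsics apply), "world_to_cam" (4x4, takes a point from world to camera coordinates). Camera axes: x right, y down, z forward; pixel columns grow to the right and rows downward; lengths in m; the calibration is good to about 2 mm. A picture is of the moment at which its call begins: read the wrist's pose just before it. camera_model takes no time and is no camera call; for the wrist camera it gives the pose at the moment of the call.
- close_job(): hands the job in; it is judged then, once.
The state is a dict: "clock": time; "joint_pos": joint angles; "qvel": joint speeds; "tau": joint torques, N m; "tool_pos": TCP position; "orientation": TCP orientation; "force": force on the tool from outside, world axes, zero at the start; "moment": the same for the moment, N m; "opening": finger opening in m; "gripper_force": force on a finger pad.
Only numpy, scipy, OpenCV 4.12 (cv2) and the standard library are available. Lean on these libraries where they do the work, as an engineer would, in place of code of your own. Each camera call takes 0.05 s, during which the arm holds its last target. There are 200 camera calls.

## Working session

There is one attempt and no reset: what is moved stays moved. The work goes in short steps, Python scripts to look and compute and a tool call to move; the robot and the scene stay as the last step left them, time stands still between calls to the robot, and variables do not carry over. Pictures are saved under pics/ and viewed, at most 10 in all, crops included, and the job is handed in when it is done.

Besides the shell and the picture viewer there is one more tool, called after "Emit:" as name(argument=value, ...), one argument or row to a line, values as JSON. play_rows: Moves the arm, as the interface text tells. Its arguments: {"type":"object","properties":{"deltas":{"type":"array","items":{"type":"array","items":{"type":"number","minimum":-1,"maximum":1}}},"gripper":{"type":"number"}},"required":["deltas"]}

```bash
mkdir -p pics; cat > h.py <<'E'
from plant import *
import numpy as np, cv2
def ray(m,u,v):
    x=(u-m["cx"])/m["fx"];y=(v-m["cy"])/m["fy"];a,b=x,y
    for _ in range(20):
        s=1+m["k1"]*(a*a+b*b);a,b=x/s,y/s
    T=np.linalg.inv(m["world_to_cam"]);return T[:3,3],T[:3,:3]@np.array([a,b,1.])
def onz(m,u,v,z):
    o,d=ray(m,u,v);return o+d*(z-o[2])/d[2]
def atd(m,u,v,dep):
    o,d=ray(m,u,v);return o+d*dep
E
python3 - <<'E'
from h import *
for n in("scene","wrist"):
    m=camera_model(n);p,d=snapshot(n)
    cv2.imwrite(f"pics/{n}0.png",p);np.savez(f"{n}0.npz",p=p,d=d,m=m)
    print(n,{k:v for k,v in m.items()})
o=get_obs();print(o)
E
```

```text
scene {'fx': 498.51102650056526, 'fy': 498.51102650056526, 'cx': 318.6042584505008, 'cy': 238.81479987293105, 'k1': -0.013989972566846955, 'world_to_cam': array([[ 0.7970508 , -0.60338328, -0.02527108, -0.52175579],
       [-0.31173824, -0.37523609, -0.87293594,  0.21819559],
       [ 0.51723233,  0.70365225, -0.48717987,  0.80884851],
       [ 0.        ,  0.        ,  0.        ,  1.        ]])}
wrist {'fx': 417.07734700090293, 'fy': 417.07734700090293, 'cx': 322.19758998813467, 'cy': 245.4249406900448, 'k1': -0.07809536342066149, 'world_to_cam': array([[-9.99998515e-01,  3.83552668e-04,  1.67990794e-03,
         6.74664117e-01],
       [ 8.61648096e-04,  9.55577768e-01,  2.94737827e-01,
        -3.73994205e-02],
       [-1.49223520e-03,  2.94738836e-01, -9.55576680e-01,
         3.90587670e-01],
       [ 0.00000000e+00,  0.00000000e+00,  0.00000000e+00,
         1.00000000e+00]])}
{'clock': 0.1, 'joint_pos': array([ 1.65071263e+01,  2.05884904e+01,  6.40767899e-01, -1.56291319e-02,
       -7.01357759e+01, -1.65105609e+01]), 'qvel': array([ 0.10262813, -0.04484137,  0.03658285,  0.09884153, -0.06239129,
        0.03522664]), 'tau': array([-1.42273191e-03, -5.84165347e+01,  2.93752134e+01,  7.01551259e+00,
        1.01412315e-02, -6.66964229e-05]), 'tool_pos': array([ 6.74612321e-01, -2.83483475e-05,  2.44723151e-01]), 'orientation': array([ 1.79915769e+02, -9.64409414e-03, -9.00087488e+01]), 'force': array([-0.72223167, -0.27240272,  0.97253976]), 'moment': array([-0.0122936 ,  0.06654934, -0.0339204 ]), 'gripper_force': 0.0, 'opening': 0.08750136249975256}
```

View pics/scene0.png

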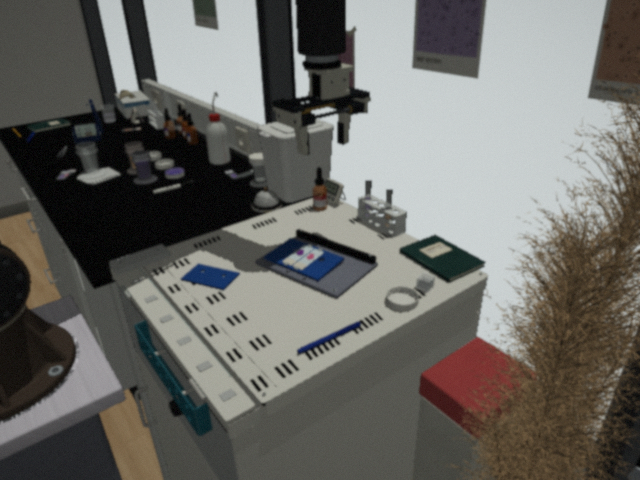

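View pics/wrist0.png

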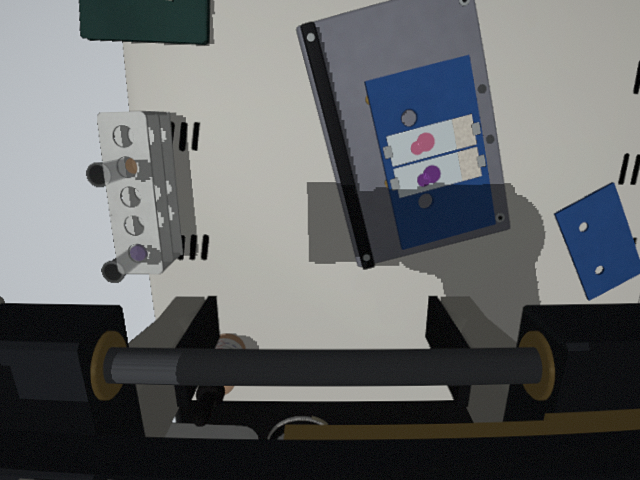

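The scene view shows the plate at about (305,258) on its base, with the small decoy plate at (210,275). The wrist view shows the plate with corners at (365,82), (468,56), (497,232) and (402,248), and holes at (409,118) and (425,201). The rail runs from (310,30) to (367,260), and a bit of brass shows at (368,100).

```bash
cat >> h.py <<'E'
def plate(p,d,m,roi=None):
    """corners/holes of the blue plate, and rail top pts, from a wrist view"""
    hsv=cv2.cvtColor(p,cv2.COLOR_BGR2HSV)
    b=cv2.inRange(hsv,(100,120,25),(125,255,255))
    if roi is not None: 
        z=np.zeros_like(b);x0,y0,x1,y1=roi;z[y0:y1,x0:x1]=255;b&=z
    cs=cv2.findContours(b,cv2.RETR_CCOMP,cv2.CHAIN_APPROX_NONE)
    k=max(range(len(cs[0])),key=lambda i:cv2.contourArea(cs[0][i]))
    c=cs[0][k]; holes=[]
    for i,h in enumerate(cs[0]):
        if cs[1][0][i][3]==k and cv2.contourArea(h)>60:
            (u,v),(w,l),a=cv2.minAreaRect(h); holes.append((u,v,w,l))
    f=np.zeros_like(b);cv2.drawContours(f,[c],-1,255,-1);f=cv2.erode(f&b,np.ones((5,5)))
    ys,xs=np.nonzero((f>0)&(d>0))
    P=np.array([atd(m,x,y,d[y,x]) for x,y in zip(xs[::7],ys[::7])])
    C=np.linalg.lstsq(np.c_[P[:,:2],np.ones(len(P))],P[:,2],rcond=None)[0]
    ap=cv2.approxPolyDP(c,12,True)[:,0]
    return c,ap,holes,C,P
def onplane(m,u,v,C,dz=0):
    o,d=ray(m,u,v);n=np.array([-C[0],-C[1],1]);return o+d*((C[2]+dz-n@o)/(n@d))
E
python3 - <<'E'
from h import *
z=np.load("wrist0.npz",allow_pickle=True);p,d,m=z["p"],z["d"],z["m"].item()
c,ap,h,C,P=plate(p,d,m,(340,30,520,260))
print("plane",C,np.degrees(np.arctan(np.hypot(C[0],C[1]))))
for q in ap: print(q,onplane(m,*q,C).round(4))
for q in h: print(np.round(q,1),onplane(m,q[0],q[1],C).round(4))
hsv=cv2.cvtColor(p,cv2.COLOR_BGR2HSV)
k=cv2.inRange(p,(0,0,0),(38,38,38));k[:, :290]=0;k[:,390:]=0;k[290:]=0
cc=cv2.findContours(k,cv2.RETR_EXTERNAL,cv2.CHAIN_APPROX_NONE)[0];cc=max(cc,key=cv2.contourArea)
bx=cv2.boxPoints(cv2.minAreaRect(cc))
for q in bx: print("rail",q.round(1),onz(m,*q,.026).round(4), d[int(q[1]),int(q[0])])
for q in [(508,228),(310,37),(367,258),(338,150)]:
    print(q,onz(m,*q,.01).round(4),onz(m,*q,.026).round(4),"depthpt",atd(m,*q,d[q[1],q[0]]).round(4))
br=cv2.inRange(hsv,(8,90,60),(30,255,255));br[:, :350]=0;br[:,380:]=0;br[:60]=0;br[150:]=0
ys,xs=np.nonzero(br);print("brass",len(xs),xs.min(initial=999),xs.max(initial=0),ys.min(initial=999),ys.max(initial=0))
cv2.imwrite("pics/z.png",cv2.resize(p[0:290,280:540],None,fx=2,fy=2,interpolation=cv2.INTER_CUBIC))
E
```

```text
plane [ 0.0695302   0.01840207 -0.02077833] 4.113866820526054
[468  55] [ 0.5537 -0.1313  0.0153]
[365  82] [ 0.6396 -0.1082  0.0217]
[403 249] [0.601  0.0353 0.0217]
[495 223] [0.5155 0.0123 0.0153]
[480 124] [ 0.5386 -0.0756  0.0153]
[473 146] [ 0.5433 -0.0569  0.016 ]
[394 167] [ 0.6127 -0.0388  0.0211]
[382 152] [ 0.6237 -0.0515  0.0216]
[388 134] [ 0.619  -0.0665  0.021 ]
[479 122] [ 0.5397 -0.0773  0.0153]
[424.8 200.3  14.1  16.3] [ 0.5836 -0.0094  0.0196]
[437.7 172.2  33.  100.3] [ 0.5736 -0.0342  0.0185]
[408.5 117.5  17.   17. ] [ 0.602  -0.0802  0.0196]
rail [299.9  24.8] [ 0.6921 -0.151   0.026 ] 0.34411755
rail [314.1  21.2] [ 0.681  -0.1536  0.026 ] 0.33497244
rail [375.2 265.7] [0.6265 0.0499 0.026 ] 0.40712783
rail [361.1 269.2] [0.6392 0.0533 0.026 ] 0.4090149
(508, 228) [0.5    0.0185 0.01  ] [0.5075 0.0143 0.026 ] depthpt [0.499  0.019  0.0078]
(310, 37) [ 0.6847 -0.1447  0.01  ] [ 0.6843 -0.1419  0.026 ] depthpt [ 0.6843 -0.1419  0.0257]
(367, 258) [0.6323 0.0479 0.01  ] [0.6342 0.0425 0.026 ] depthpt [0.6343 0.0421 0.0272]
(338, 150) [ 0.6608 -0.0522  0.01  ] [ 0.6614 -0.0534  0.026 ] depthpt [ 0.6614 -0.0534  0.026 ]
brass 15 366 368 96 103
```

View pics/z.png

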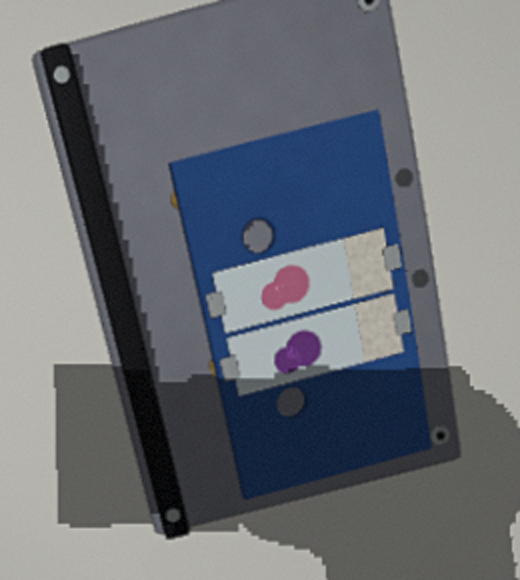

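The plate is parallel to the base (yaw about 15°), about 27 mm short of the seat in x and 23 mm to the left. I'll check the bystanders, then set the first move.

```bash
cat >> h.py <<'E'
A=np.radians(15.0);BO=np.array([.609,-.0635]);R=np.array([[np.cos(A),-np.sin(A)],[np.sin(A),np.cos(A)]])
def tob(P): return R.T@(np.asarray(P)[:2]-BO)
def tow(b): return BO+R@np.asarray(b)
E
python3 - <<'E'
from h import *
m=np.load("scene0.npz",allow_pickle=True)["m"].item()
for n,q in dict(dropper=(319,208),cap=(401,301),box=(425,288),mark1=(300,351),mark2=(360,324),rack=(380,225),dk=(210,275)).items(): 
    w=onz(m,*q,0.0);print(n,w.round(3),(tob(w)*1000).round())
for b in [(-.095,.023),(-.0535,.023),(0,.130),(0,.1)]: print(b,tow(b).round(4))
print("delta to start",tow((-.095,.023))-get_obs()["tool_pos"][:2])
E
```

```text
dropper [0.774 0.156 0.   ] [216. 169.]
cap [ 0.646 -0.272  0.   ] [ -18. -211.]
box [ 0.714 -0.271  0.   ] [  47. -228.]
mark1 [ 0.415 -0.265  0.   ] [-240. -145.]
mark2 [ 0.54  -0.275  0.   ] [-121. -186.]
rack [ 0.83  -0.018  0.   ] [226. -13.]
dk [0.402 0.045 0.   ] [-172.  158.]
(-0.095, 0.023) [ 0.5113 -0.0659]
(-0.0535, 0.023) [ 0.5514 -0.0551]
(0, 0.13) [0.5754 0.0621]
(0, 0.1) [0.5831 0.0331]
delta to start [-0.16332811 -0.06584317]
```

Emit:
play_rows(
  deltas=[
    [-0.0204,-0.0082,-0.0175,0,0,-0.0417],
    [-0.0204,-0.0082,-0.0175,0,0,-0.0417],
    [-0.0204,-0.0082,-0.0175,0,0,-0.0417],
    [-0.0204,-0.0082,-0.0175,0,0,-0.0417],
    [-0.0204,-0.0082,-0.0175,0,0,-0.0417],
    [-0.0204,-0.0082,-0.0175,0,0,-0.0417],
    [-0.0204,-0.0082,-0.0175,0,0,-0.0417],
    [-0.0204,-0.0082,-0.0175,0,0,-0.0417],
    [-0.0204,-0.0082,-0.0175,0,0,-0.0417],
    [-0.0204,-0.0082,-0.0175,0,0,-0.0417],
  ],
  gripper=1,
)

```text
clock: 1.1
tool_pos: [0.5108, -0.0659, 0.1048]
orientation: [180.0, -0.0, -165.4]
force: [0.2, 0.8, -0.8]
opening: 0.0881
gripper_force: 0.0
```

Emit:
play_rows(
  deltas=[
    [0,0,0,0,0,0],
    [0,0,0,0,0,0],
    [0,0,0,0,0,0],
  ],
)

```text
clock: 1.4
tool_pos: [0.5128, -0.0654, 0.1061]
orientation: [-180.0, 0.1, -164.9]
force: [0.0, -0.2, 0.4]
opening: 0.0877
gripper_force: 0.0
```

Emit:
play_rows(
  deltas=[
    [0,0,-0.025,0,0,0],
    [0,0,-0.025,0,0,0],
    [0,0,-0.0225,0,0,0],
    [0,0,-0.0125,0,0,0],
    [0,0,-0.0075,0,0,0],
    [0,0,0,0,0,0],
    [0,0,0,0,0,0],
  ],
)

```text
clock: 2.1
tool_pos: [0.5124, -0.0655, 0.0321]
orientation: [-180.0, 0.0, -165.0]
force: [0.1, -0.5, 0.9]
opening: 0.0874
gripper_force: 0.0
```

```bash
python3 - <<'E'
from h import *
p,d=snapshot("side");m=camera_model("side");s,_=snapshot("scene")
cv2.imwrite("pics/s1.png",p);o=get_obs();print(o["tool_pos"],tob(o["tool_pos"]),o["orientation"],o["force"])
E
```

```text
[ 0.51239338 -0.06547282  0.03231003] [-0.09382543  0.02309804] [-1.79994251e+02  7.90433793e-02 -1.65044110e+02] [0.00349064 0.15004181 1.08948365]
```

View pics/s1.png

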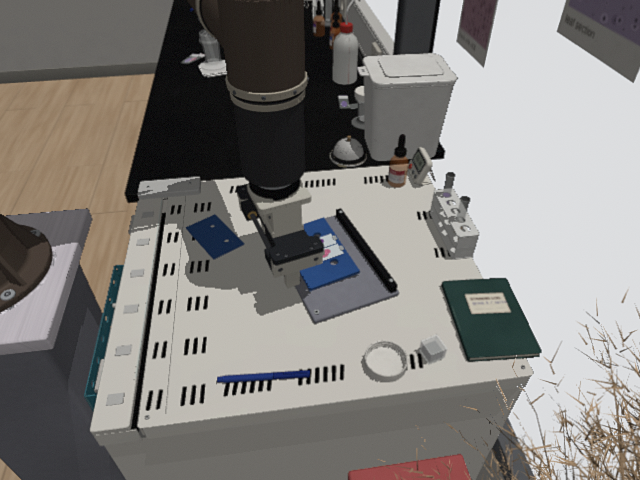

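The side view shows the fingertips straddling the near edge at (300,265), with the bystanders clear. Next I push towards the rail.

Emit:
play_rows(
  deltas=[
    [0.0048,0.0013,0,0,0,0],
    [0.0048,0.0013,0,0,0,0],
    [0.0048,0.0013,0,0,0,0],
    [0.0048,0.0013,0,0,0,0],
    [0.0048,0.0013,0,0,0,0],
    [0.0048,0.0013,0,0,0,0],
    [0.0048,0.0013,0,0,0,0],
    [0.0048,0.0013,0,0,0,0],
  ],
)

```text
clock: 3.0
tool_pos: [0.5418, -0.0576, 0.0316]
orientation: [-180.0, -0.1, -165.1]
force: [-4.5, -1.0, 4.4]
opening: 0.0876
gripper_force: 2.9
```

Emit:
play_rows(
  deltas=[
    [0.0024,0.00065,0,0,0,0],
    [0.0024,0.00065,0,0,0,0],
    [0,0,0,0,0,0],
  ],
)

```text
clock: 3.3
tool_pos: [0.5459, -0.0565, 0.0315]
orientation: [-180.0, -0.1, -165.1]
force: [-3.1, -0.7, 4.4]
opening: 0.0878
gripper_force: 2.4
```

Emit:
play_rows(
  deltas=[
    [0.0024,0.00065,0,0,0,0],
    [0.0024,0.00065,0,0,0,0],
    [0,0,0,0,0,0],
  ],
)

```text
clock: 3.6
tool_pos: [0.5499, -0.0554, 0.0315]
orientation: [-180.0, -0.1, -165.1]
force: [-4.0, -1.4, 5.5]
opening: 0.0873
gripper_force: 2.4
```

```bash
python3 - <<'E'
from h import *
p,d=snapshot("wrist");m=camera_model("wrist");cv2.imwrite("pics/w2.png",p);np.savez("w2.npz",p=p,d=d,m=m)
o=get_obs();print(o["tool_pos"],tob(o["tool_pos"]),o["force"])
E
```

```text
[ 0.54984498 -0.05539206  0.03154393] [-0.05504087  0.02314211] [-3.73853586 -2.02251378  5.41476844]
```

View pics/w2.png

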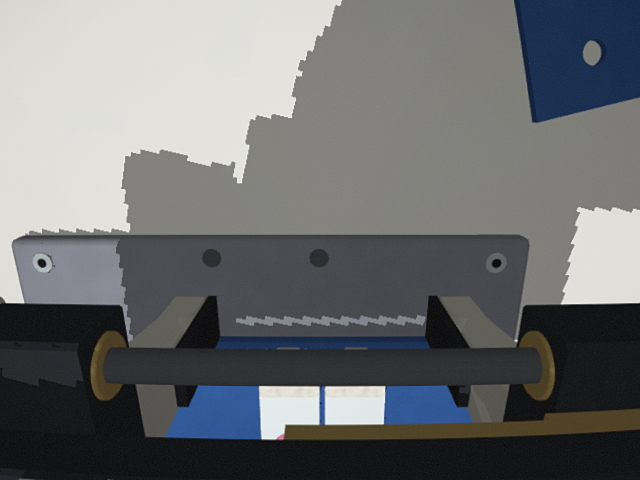

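The view shows the plate's near edge (row about 338) square against both fingers, with the force still only sliding friction. I'll keep pushing in small steps until the rail resists.

Emit:
play_rows(
  deltas=[
    [0.0012,0.0003,0,0,0,0],
    [0,0,0,0,0,0],
  ],
)

```text
clock: 3.85
tool_pos: [0.5504, -0.0552, 0.0315]
orientation: [180.0, -0.1, -165.1]
force: [-5.2, -1.5, 6.8]
opening: 0.0875
gripper_force: 3.2
```

Emit:
play_rows(
  deltas=[
    [0.0012,0.0003,0,0,0,0],
    [0,0,0,0,0,0],
  ],
)

```text
clock: 4.05
tool_pos: [0.5505, -0.0552, 0.0314]
orientation: [180.0, -0.2, -165.1]
force: [-7.1, -0.7, 8.6]
opening: 0.0872
gripper_force: 4.6
```

Emit:
play_rows(
  deltas=[
    [0.0012,0.0003,0,0,0,0],
    [0,0,0,0,0,0],
  ],
)

```text
clock: 4.25
tool_pos: [0.5506, -0.0552, 0.0313]
orientation: [180.0, -0.3, -165.1]
force: [-9.1, -2.1, 10.1]
opening: 0.0874
gripper_force: 6.0
```

It is on the rail. Now I back off, lift, and turn to come in from the left with the jaws along base x.

Emit:
play_rows(
  deltas=[
    [-0.006,-0.0016,0,0,0,0],
    [-0.012,-0.0032,0,0,0,0],
    [-0.006,-0.0016,0.02,0,0,0],
    [0,0,0.05,0,0,0],
    [0,0,0.05,0,0,0],
    [0,0,0.03,0,0,0],
    [0,0,0,0,0,0],
  ],
  gripper=1,
)

```text
clock: 4.95
tool_pos: [0.5362, -0.0592, 0.1556]
orientation: [-180.0, 0.5, -165.0]
force: [-0.0, -0.1, -0.3]
opening: 0.0876
gripper_force: 0.0
```

```bash
python3 - <<'E'
from h import *
o=get_obs();print(o["tool_pos"],o["orientation"],tow((0,.15))-o["tool_pos"][:2])
E
```

```text
[ 0.53624711 -0.05917151  0.15557477] [-179.95519125    0.47187774 -165.01596045] [0.03393003 0.14056039]
```

Emit:
play_rows(
  deltas=[
    [0.0042,0.0176,0,0,0,0.0455],
    [0.0042,0.0176,0,0,0,0.0455],
    [0.0042,0.0176,0,0,0,0.0455],
    [0.0042,0.0176,0,0,0,0.0455],
    [0.0042,0.0176,0,0,0,0.0455],
    [0.0042,0.0176,0,0,0,0.0455],
    [0.0042,0.0176,0,0,0,0.0455],
    [0.0042,0.0176,0,0,0,0.0455],
    [0.0042,0.0176,0,0,0,0.0455],
    [0.0042,0.0176,0,0,0,0.0455],
  ],
  gripper=-0.32,
)

```text
clock: 5.95
tool_pos: [0.5673, 0.0818, 0.1507]
orientation: [180.0, 0.0, -82.8]
force: [0.5, -0.2, -0.0]
opening: 0.0299
gripper_force: 0.0
```

Emit:
play_rows(
  deltas=[
    [0,0,0,0,0,0.045],
    [0,0,0,0,0,0],
    [0,0,0,0,0,0],
  ],
)

```text
clock: 6.25
tool_pos: [0.5671, 0.0811, 0.151]
orientation: [180.0, 0.0, -75.3]
force: [-0.3, -0.3, -0.5]
opening: 0.0299
gripper_force: 0.0
```

```bash
python3 - <<'E'
from h import *
p,d=snapshot("wrist");m=camera_model("wrist");cv2.imwrite("pics/w3.png",p);np.savez("w3.npz",p=p,d=d,m=m)
o=get_obs();print(o["tool_pos"],tob(o["tool_pos"]),o["orientation"],o["opening"])
E
```

```text
[0.56718056 0.080954   0.15112055] [-0.00300703  0.15035551] [ 1.79978628e+02  2.45592931e-03 -7.52978579e+01] 0.030107104353689792
```

View pics/w3.png

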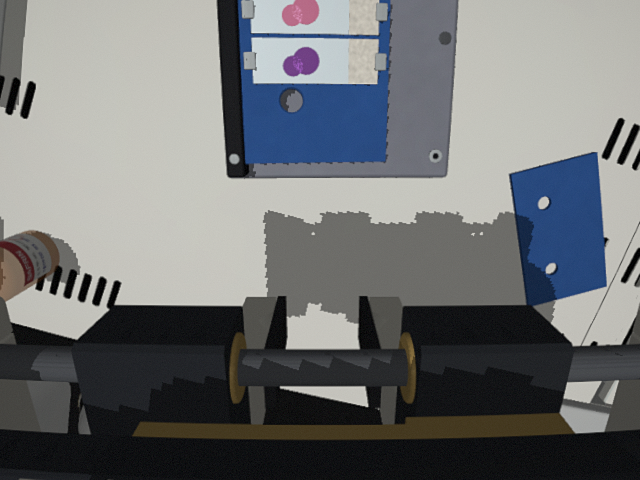

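The plate now lies along the rail, with its left edge at row 163 and its left hole at (291,100). I'll measure the sideways shift still needed.

```bash
python3 - <<'E'
from h import *
z=np.load("w3.npz",allow_pickle=True);p,d,m=z["p"],z["d"],z["m"].item()
c,ap,h,C,P=plate(p,d,m,(200,0,470,200))
print("plane",C)
for q in ap: w=onplane(m,*q,C);print(q,w.round(4),(tob(w)*1000).round(1))
for q in h: w=onplane(m,q[0],q[1],C);print(np.round(q,1),w.round(4),(tob(w)*1000).round(1))
for q,zz in [((447,177),.01),((227,178),.026),((247,177),.026)]: w=onz(m,*q,zz);print("bed/rail",q,(tob(w)*1000).round(1),(tob(atd(m,*q,d[q[1],q[0]]))*1000).round(1))
E
```

```text
plane [ 0.10398373  0.02612828 -0.04150681]
[237   0] [ 0.6524 -0.0481  0.0251] [45.9  3.6]
[245 163] [0.628  0.0428 0.0249] [45.8 97.7]
[384 161] [0.5421 0.02   0.0154] [-43.  98.]
[389   0] [ 0.5668 -0.0729  0.0155] [-43.2   1.9]
[378  36] [ 0.5675 -0.0514  0.0162] [-37.   22.4]
[251  34] [ 0.6406 -0.032   0.0243] [38.7 22.2]
[291.3  99.8  24.   23.3] [ 0.609  -0.0016  0.0218] [16.  59.8]
[314.5  60.5 145.   49. ] [ 0.6009 -0.0273  0.0203] [ 1.6 37. ]
bed/rail (447, 177) [-86.8 109.1] [-89.6 110.4]
bed/rail (227, 178) [ 57.6 106.9] [ 63.9 110.7]
bed/rail (247, 177) [ 44.9 106.4] [ 47.9 108.7]
```

Emit:
play_rows(
  deltas=[
    [0.0067,-0.0176,-0.03,0,0,0],
    [0.0067,-0.0176,-0.04,0,0,0.0017],
    [0,0,-0.04,0,0,0],
    [0,0,-0.025,0,0,0],
    [0,0,-0.0125,0,0,0],
    [0,0,0,0,0,0],
    [0,0,0,0,0,0],
  ],
)

```text
clock: 7.0
tool_pos: [0.5788, 0.0531, 0.0343]
orientation: [-179.9, -0.0, -74.8]
force: [0.2, -0.8, 0.9]
opening: 0.0297
gripper_force: 0.0
```

```bash
python3 - <<'E'
from h import *
o=get_obs();print(o["tool_pos"],tob(o["tool_pos"]),o["orientation"],o["force"])
E
```

```text
[0.57876921 0.05314587 0.0343383 ] [0.00098947 0.12049557] [-1.79942954e+02 -5.74149199e-03 -7.47936135e+01] [ 0.19715338 -0.77877281  0.85031313]
```

Emit:
play_rows(
  deltas=[
    [0.0013,-0.0048,-0.0027,0,0,0],
    [0.0013,-0.0048,0,0,0,0],
    [0.0013,-0.0048,0,0,0,0],
    [0.0013,-0.0048,0,0,0,0],
    [0.0013,-0.0048,0,0,0,0],
    [0.0013,-0.0048,0,0,0,0],
    [0.0013,-0.0048,0,0,0,0],
    [0,0,0,0,0,0],
  ],
)

```text
clock: 7.8
tool_pos: [0.5855, 0.0255, 0.0313]
orientation: [180.0, -0.0, -74.8]
force: [-0.5, -0.0, 0.4]
opening: 0.0299
gripper_force: 0.0
```

Emit:
play_rows(
  deltas=[
    [0.0006,-0.0024,0,0,0,0],
    [0.0006,-0.0024,0,0,0,0],
    [0,0,0,0,0,0],
  ],
)

```text
clock: 8.1
tool_pos: [0.5864, 0.022, 0.0313]
orientation: [180.0, -0.0, -74.8]
force: [0.8, -0.0, 0.8]
opening: 0.0298
gripper_force: 0.0
```

```bash
python3 - <<'E'
from h import *
p,d=snapshot("wrist");m=camera_model("wrist");cv2.imwrite("pics/w4.png",p)
o=get_obs();print(o["tool_pos"],tob(o["tool_pos"]),o["orientation"],o["force"])
E
```

```text
[0.58639902 0.02211788 0.03132426] [0.00032867 0.08855009] [ 1.79987899e+02 -6.47218046e-03 -7.47589910e+01] [0.30588227 1.03054728 0.71105241]
```

View pics/w4.png

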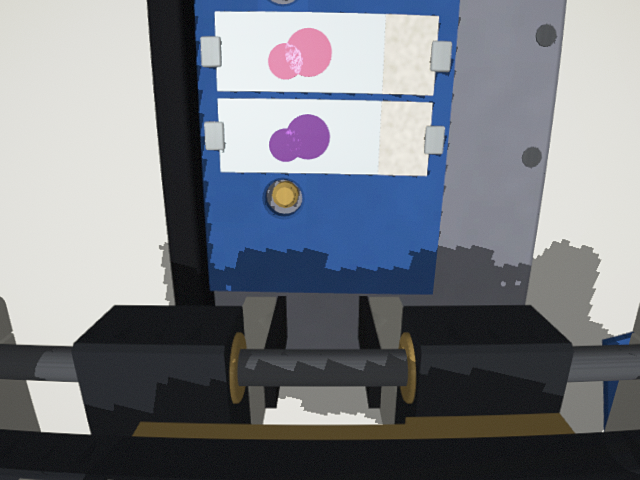

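The brass pin shows inside the left hole at (285,196), and the contact force is near zero. I'll check whether the plate has dropped.

```bash
python3 - <<'E'
from h import *
p,d=snapshot("wrist");m=camera_model("wrist")
c,ap,h,C,P=plate(p,d,m,(180,0,470,300))
print("plane",C,"z mean",P[:,2].mean(),"z at seat",C@[*BO,1])
for q in ap: w=onplane(m,*q,C);print(q,w.round(4),(tob(w)*1000).round(1))
for q in h: w=onplane(m,q[0],q[1],C);print(np.round(q,1),w.round(4),(tob(w)*1000).round(1))
hs=cv2.cvtColor(p,cv2.COLOR_BGR2HSV);b=cv2.inRange(hs,(10,100,80),(30,255,255));b[:170]=0;b[225:]=0;b[:,:260]=0;b[:,310:]=0
ys,xs=np.nonzero(b);print("brass",xs.mean(),ys.mean(),(tob(onz(m,xs.mean(),ys.mean(),.016))*1000).round(1))
E
```

```text
plane [-6.57034741e-06  5.68574321e-04  1.53927975e-02] z mean 0.01537477316549615 z at seat 0.015352691652090151
[194   0] [ 0.6602 -0.0812  0.0153] [ 44.9 -30.3]
[209 289] [0.6346 0.0211 0.0154] [46.6 75.1]
[432 293] [ 0.5473 -0.0009  0.0154] [-43.4  76.4]
[459   0] [ 0.5735 -0.1049  0.0153] [-45.  -30.8]
[283.8 196.3  36.8  34.6] [ 0.6144 -0.0235  0.0154] [15.6 37.3]
[323.9 135.9 242.3  77.7] [ 0.6057 -0.0487  0.0154] [ 0.6 15.2]
[325.4  52.2 253.4  83.9] [ 0.6126 -0.0761  0.0153] [  0.3 -13.1]
brass 285.1931818181818 193.79545454545453 [14.9 36.2]
```

The plate is flat, its top is at z of about 15.4 mm, and the hole is within about 1.5 mm of the pin. I'll retreat.

Emit:
play_rows(
  deltas=[
    [-0.0026,0.0096,0,0,0,0],
    [-0.0065,0.024,0,0,0,0],
    [0,0,0.04,0,0,0],
    [0,0,0.06,0,0,0],
    [0,0,0.06,0,0,0],
    [0,0,0.02,0,0,0],
    [0,0,0,0,0,0],
    [0,0,0,0,0,0],
  ],
)

```text
clock: 9.0
tool_pos: [0.5788, 0.0497, 0.1755]
orientation: [-180.0, 0.0, -74.7]
force: [0.5, 0.2, -0.1]
opening: 0.0295
gripper_force: 0.0
```

```bash
python3 - <<'E'
from h import *
p,d=snapshot("wrist");m=camera_model("wrist")
c,ap,h,C,P=plate(p,d,m,(180,0,470,280))
print("plane",C[:2],"z at seat",C@[*BO,1],get_obs()["force"])
for q in h: w=onplane(m,q[0],q[1],C);print(np.round(q,1),(tob(w)*1000).round(1))
s,_=snapshot("side");cv2.imwrite("pics/s5.png",s)
E
```

```text
plane [-0.00153976 -0.00033803] z at seat 0.014513379066085538 [-1.48778044 -1.14759999 -0.51522253]
[301.5 118.5  21.2  21.2] [14.7 37.8]
[323.   83.9 130.2  43.6] [-0.1 15. ]
[324.   39.2 132.4  45.2] [ -0.6 -13.4]
```

View pics/s5.png

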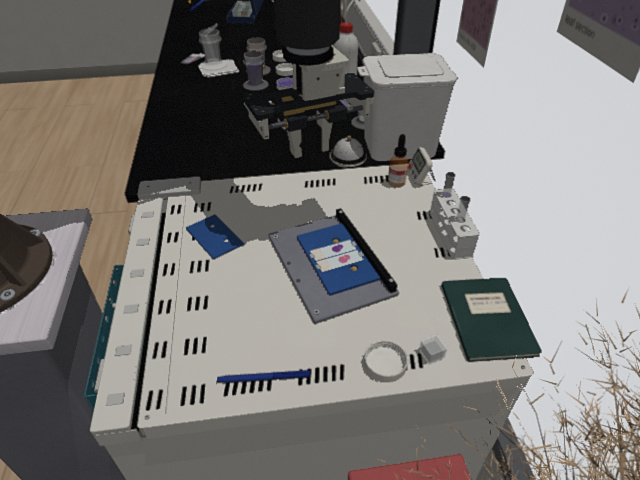

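The side view shows the plate flat at (343,257), with both brass pins in its holes at (336,240) and (350,268). The bystanders have not moved and the arm is clear.

```bash
python3 -c "
from plant import *
print(close_job())"
```

```text
the job is handed in; nothing more can be done
None
```

The blue plate lies flat on its base with both holes over their pins, the bystanders look unmoved in the last picture, and the job was handed in at about 9 s; no verdict came back.

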